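Hang the dipped castings to drain and hold the fume damper half open

TASK

Pick up the small steel dipping pail by the wooden grip above its arched handle, hang it by the arch on the drain hook and let go of it. Then slide the sprung damper on top of the fume extraction box to half of its travel, so that the intake under it is half uncovered, and hold it there against its spring with the fingers: the program finishes while still holding the damper at half, with the pail hanging still. Leave everything else on the bench where it stands.

Things in the scene. Friction and masses are not known exactly. Their poses are not given: they have to be found in the camera images.
- pail: Open steel dipping pail with two small brass castings fixed in it: 64 mm across the rim, 45 mm high, 0.15 to 0.31 kg. Origin: centre of its underside, z up. A rigid arched handle in its y-z plane rises from the rim (see pail_bar), with an upright wooden grip on top (see pail_grip); 176 mm high in all. Half a turn about z leaves it alike for the job.
- pail_bar (a point): Underside of the middle of the pail's arched handle, 110 mm above the pail's underside; axes as the pail's. The arch is 6 mm round steel bar: uprights at y = -34 and +34 mm, leaning in from 85 mm up to a straight level top 26 mm long along y. 65 mm are free between the pail's rim and the bar.
- pail_grip (a point): A good point to grip, on the axis of the wooden grip: a round upright handle, 18 mm thick, standing on the middle of the arch from 116 to 176 mm above the pail's underside. This point is 152 mm above the underside and 42 mm above pail_bar; axes as the pail's.
- hook_stand: Fixed drain hook over a drip tray. Origin on the bench right below the seat of the hook, z up. A post 16 mm square (near face at x = +77 mm, no higher than the hook) carries the hook, which points to the stand's -x. Tray: x = -70 to +80 mm, y = -60 to +60 mm, 12 mm high; the foot of the post ends at x = +125 mm.
- hook_seat (a point): Where the handle is to hang: middle of the top face of the hook's level steel strap (14 mm wide along y, 6 mm thick, top 150 mm above the bench), 20 mm behind the inside of its upturned tip, 77 mm in front of the post. The tip is the open end, 5 mm thick at x = -20 to -25 mm, and rises 15 mm above the strap. Axes as the stand's.
- extractor: Fixed grey fume extraction box, 160 mm (x) by 260 mm (y) by 100 mm high, with a duct at its +x side going down into the bench (reaching 120 mm beyond that side). Origin: centre of its underside, z up. On its top a steel damper plate slides along the box's y axis between two guides, over the dark intake. Three brass studs on the -x guide mark the pointer's place at closed, half and full.
- damper_fin (a point): Point in the middle of the damper's upright steel fin, moving with it, 136 mm above the bench. The fin is 10 mm thick along the slide (box's y) and 50 mm wide (box's x); its top lies 15 mm above this point, the plate 30 mm below. Axes as the extraction box's. When closed it lies at y = -40 mm of the box.
- damper: The sliding steel damper: a plate 106 mm (x) by 100 mm (y), 4 mm thick, with the upright fin on its middle. Origin: centre of the plate's underside, 102 mm above the bench; axes as the extraction box's.
- damper_slide (a joint): Travel of the damper in m: 0 = closed (the spring keeps it there), 0.080 = fully open, 0.040 = half travel; grows as the damper moves along the extraction box's +y. The spring pushes it closed all the way, with about 4 N at closed, 9 N at half and 14 N at fully open; released, it slides shut.
- plain_pail: Bystander: a pail of the same size and metal as the dipping pail but without a handle or castings. Origin: centre of its underside.
- flask: Bystander: dark steel casting flask, upright cylinder 52 mm across, 55 mm high. Origin: centre of its underside.
- bottle: Bystander: white plastic bottle, 60 mm across, 150 mm high. Origin: centre of its underside.
- charcoal: Bystander: black charcoal block, 90 by 55 by 30 mm. Origin: centre of its underside.
- hammer: Bystander: hammer lying on the bench, along its x axis, handle to -x.
Things that resemble listed ones, but are neither listed nor needed, are in the scene too. Leave any purple or red look-alike of the pail alone.

How it is judged (in metres and radians):
On the way, in this order (a step that is already met when the one before it is completed fails the run):
1. the pail hangs by its arched handle on the drain hook, let go of and almost still (x of pail_bar in the frame of hook_seat between -0.026 and 0.04 m and y of pail_bar in the frame of hook_seat between -0.022 and 0.022 m and z of pail_bar in the frame of hook_seat between -0.008 and 0.01 m and angle between pail's own z axis and vertical below 0.3 rad and contact force between pail and hook_stand above 0.5 N and contact force between pail and the fingers below 0.1 N and contact force between pail and the arm below 0.1 N and linear speed of pail below 0.05 m/s), for 0.3 s.
2. the fingers hold the damper still at half travel (32 to 48 mm open) (value of joint damper_slide between 0.032 and 0.048 m and velocity of joint damper_slide between -0.02 and 0.02 m/s and contact force between damper and the fingers above 3 N), for 0.5 s.
At the end, for the whole second after the job is handed in: The fingers press on the damper with 3 N or more and hold the damper still at 40 +/- 8 mm; the pail hangs still by its arch: bar within -8/+10 mm of the strap's top, -26/+40 mm along it and 22 mm across it from the seat, tilted under 0.3 rad, touched by neither fingers nor arm (all of step 1 and all of step 2); the arm keeps its last pose, push and grip.
It fails at once if a bystander is shifted by more than 30 mm (distance of any of plain_pail, flask, bottle, charcoal, hammer from where it was at the start of the episode above 0.03 m).
It also fails if it takes over 51 s, if anything falls off the work surface, if the arm or the gripper's body presses on something with over 40 N, if the wrist force passes 120 N, or if a joint passes its speed limit or range.

ROBOT

A 7-joint arm with a two-finger parallel gripper is mounted at the origin on the work surface. World frame = base frame: x ahead of the robot, y to its left, z up, the work surface at z = 0. Lengths are in mm, angles in rad, forces in N, time in s.
With the tool pointing down it reaches from about 425 to 975 mm from the base axis. Payload 16.7 kg.
Tool frame: the origin (TCP) lies at the very end of the fingers, on their centre line; the grasp point (between the pads) lies robot.grip_point_offset behind it (robot.grip_point_offset is the distance from the TCP to the grasp point, in mm); z points along the fingers, y is the line along which they close (so a half turn about z gives the same grasp; the last joint's range is limited). The gripper opens to 85 mm and grips with 20 to 120 N. Pads are 22 mm wide; open, the fingers measure 114 mm over their backs; the gripper's body (76 mm by 85 mm) begins 54 mm behind the grasp point. The pads swing forward as they close: fully open they stand 13 mm farther back than shut.
Start: joints at [1.046, 0.426, 0.074, 1.606, -0.034, 1.111, -0.067], TCP at [247.703, -627.869, 231.302] pointing down, gripper open.
Joint ranges: [-2.85, 2.85], [-0.5, 2.14], [-1.23, 1.37], [0.21, 2.46], [-1.02, 4.16], [0.16, 2.05], [-2.73, 2.73]. Speed limits (rad/s): [1.89, 1.89, 2.39, 2.39, 3.01, 3.01, 3.01].

INTERFACE

Orientations are given as a 3x3 rotation matrix whose columns are the frame's x, y, z axes.
In Python, from workcell import robot, viewer gives the robot as it stands.
- The arm moves only by the tool carry_out, never from a script. Its argument "rows" is a list of rows, each a list of 3 entries, a list of its own where there are three numbers: the turn, a rotation vector about the tool's x, y, z in degrees, then the shift along the tool's x, y, z in m, then the finger opening in m, from 0 to 0.0854. In form: [[[wx, wy, wz], [dx, dy, dz], claw], ...]. A call has 1 to 20 rows; each row shifts and turns the commanded pose from where the row before left it, along the tool's axes as they then stand; what a row does not reach is not made up. A row lasts 1/8 s, in which the tool goes at most 62.5 mm and 10.7 degrees, less where a joint would pass 70% of its speed; a pose out of reach is approached as far as the arm can. A call with a gripper value outside its range is refused whole. The fingers move at their own pace and stop on an object; the grip force is fixed at half the most. Time passes only in rows, so rows that do not move let the fingers close. It gives the time, the measured TCP pose, the force, the opening and the grip force at its end, in the units of the state.
- robot.get_state(): the state, without advancing time (a new reading comes with each control period).
- viewer.grab_frame(name): name is "scene" or "side" or "wrist"; returns a dict with "img" (480x640x3 uint8, red, green, blue), "z_map" (480x640 float32, mm along the optical axis (not along the pixel's ray), 0 where there is no reading), "intrinsics" (3x3 intrinsics, pixels), "R" (3x3) and "t" (3): a world point X has camera coordinates R X + t. Camera axes: x right, y down, z forward; pixel columns grow to the right and rows downward; lengths in mm; the calibration is good to about 2 mm. A picture is of the moment at which its call begins.
- robot.close_job(): hands the job in; it is judged then, once.
The state is a dict: "t": time; "joint_positions": joint angles; "qd": joint speeds; "joint_efforts": joint torques, N m; "ee_pos": TCP position; "tcp_rot": TCP orientation; "wrist_force": force on the tool from outside, world axes, zero at the start; "ft_torque": the same for the moment, N m; "width": opening from 0.0 (shut) to 1.0 (fully open); "grasp_force": force on a finger pad.
Only numpy, scipy, OpenCV 4.12 (cv2) and the standard library are available. Lean on these libraries where they do the work, as an engineer would, in place of code of your own. Each camera call takes 0.05 s, during which the arm holds its last target. There are 200 camera calls.

## Working session

There is one attempt and no reset: what is moved stays moved. The work goes in short steps, Python scripts to look and compute and a tool call to move; the robot and the scene stay as the last step left them, time stands still between calls to the robot, and variables do not carry over. Pictures are saved under pics/ and viewed, at most 10 in all, crops included, and the job is handed in when it is done.

Besides the shell and the picture viewer there is one more tool, called after ">>>" as name([rows], argument=value, ...), one row to a line, values as JSON. carry_out: Moves the arm, as the interface text tells. Its arguments: {"type":"object","properties":{"rows":{"type":"array","items":{"type":"array"}}},"required":["rows"]}

```bash
mkdir -p pics; ls; cat > h.py <<'E'
import numpy as np, cv2, pickle
from workcell import robot, viewer
def grab(n,tag):
    f=viewer.grab_frame(n); pickle.dump(f,open(f'pics/{tag}.pkl','wb'))
    cv2.imwrite(f'pics/{tag}.png',f['img'][:,:,::-1]); return f
def load(tag): return pickle.load(open(f'pics/{tag}.pkl','rb'))
def pts(f):  # world points per pixel, NaN where none
    z=f['z_map'].astype(float); K=np.array(f['intrinsics']); v,u=np.mgrid[0:480,0:640]
    c=np.stack([(u-K[0,2])/K[0,0]*z,(v-K[1,2])/K[1,1]*z,z],-1)
    w=(c-np.array(f['t']).ravel())@np.array(f['R']); w[z<=0]=np.nan; return w
E
python3 - <<'E'
from h import *
s=robot.get_state(); print(s, robot.grip_point_offset)
for n in ('scene','side'):
    f=grab(n,n+'0'); print(n,-np.array(f['R']).T@np.array(f['t']).ravel())
E
```

```text
pics
{'t': 0.0, 'joint_positions': array([ 1.04550473,  0.42671304,  0.07384369,  1.60662364, -0.03410582,
        1.1107908 , -0.06709291]), 'qd': array([ 2.30532812e-03,  3.51768182e-04, -8.14296995e-04,  3.57275581e-05,
        4.07969907e-04, -3.87874709e-04, -1.91018673e-04]), 'joint_efforts': array([ 5.74158676e-04, -9.49850249e+01,  3.76118883e+00, -4.63516259e+01,
        1.93699566e-02,  1.01218160e-02, -1.22985696e-06]), 'ee_pos': array([ 247.55760697, -627.5208145 ,  230.61568613]), 'tcp_rot': array([[ 9.30225115e-01,  3.66989014e-01, -5.46175599e-04],
       [ 3.66989411e-01, -9.30224405e-01,  1.15284839e-03],
       [-8.49831781e-05, -1.27284919e-03, -9.99999186e-01]]), 'wrist_force': array([-0.18278007,  0.34876037, -0.48302467]), 'ft_torque': array([-0.02923895,  0.0539435 ,  0.03311797]), 'grasp_force': 0.0, 'width': 0.9970838013105375} 18.700000000000003
scene [ 944.12392639  730.10954234 1201.14594061]
side [ 465.33406862  935.20491845 1083.14976893]
```

View pics/scene0.png

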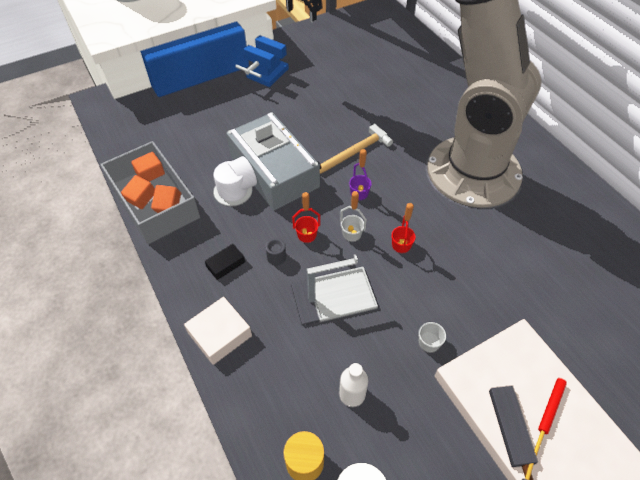

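View pics/side0.png

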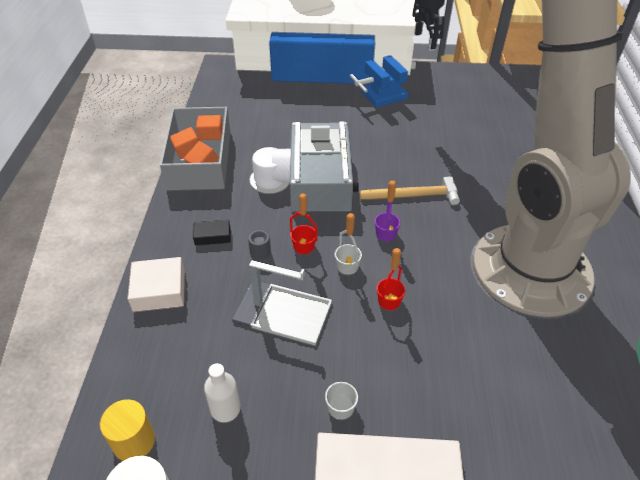

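The scene picture shows these pail candidates: steel with handle (352,228), purple (360,185), red (306,229) and (403,238), and plain without handle (431,337). The steel one with the arch and grip fits the description; in the side view it is at (348,258). The hook is at scene (335,267), the extractor at (275,160) and the fin at (264,131).

```bash
python3 - <<'E'
from h import *
a=load('scene0')['img'][170:300,270:420,::-1]; b=load('side0')['img'][200:330,250:400,::-1]
cv2.imwrite('pics/crop1.png',np.hstack([cv2.resize(a,(400,347),interpolation=2),cv2.resize(b,(400,347),interpolation=2)]))
for n in('scene0','side0'):
    f=load(n); w=pts(f); img=f['img']
    hsv=cv2.cvtColor(img,cv2.COLOR_RGB2HSV)
    br=(cv2.inRange(hsv,(5,120,60),(18,255,255))>0)
    nb,l,st,c=cv2.connectedComponentsWithStats(br.astype(np.uint8))
    for i in range(1,nb):
        if st[i,4]>25:
            p=w[l==i]; print(n,'brown',c[i].round(),st[i,4],np.nanmedian(p,0).round(),np.nanmin(p[:,2]).round(),np.nanmax(p[:,2]).round())
E
```

```text
scene0 brown [278.  14.] 228 [ -174. -1723.  -476.] -555.0 -215.0
scene0 brown [322.   8.] 74 [ -113. -1120.   -94.] -156.0 318.0
scene0 brown [346.   2.] 121 [ -163. -1024.   -40.] -48.0 15.0
scene0 brown [306.   9.] 33 [ -114. -1270.  -186.] -210.0 -158.0
scene0 brown [352. 154.] 431 [ 333. -225.   23.] 1.0 180.0
scene0 brown [149. 185.] 1933 [ 873. -344.   82.] 3.0 99.0
scene0 brown [354. 200.] 96 [446.  24. 155.] -2.0 181.0
scene0 brown [305. 201.] 114 [555. -34. 155.] -2.0 181.0
scene0 brown [408. 211.] 112 [348. 122. 156.] -0.0 180.0
scene0 brown [306. 232.] 34 [555. -36.  17.] 1.0 50.0
scene0 brown [402. 241.] 29 [345. 118.  16.] 2.0 71.0
scene0 brown [525. 469.] 45 [466. 719.  61.] 52.0 67.0
side0 brown [486.  21.] 1057 [ -117. -1434.  -120.] -215.0 8.0
side0 brown [523.  43.] 1485 [ -210. -1168.   -42.] -111.0 154.0
side0 brown [460.  51.] 255 [ -116. -1869.  -443.] -581.0 -225.0
side0 brown [198. 140.] 1640 [ 867. -347.   82.] 3.0 101.0
side0 brown [401. 192.] 626 [ 329. -226.   23.] 5.0 180.0
side0 brown [303. 204.] 144 [551. -33. 156.] 4.0 179.0
side0 brown [350. 223.] 152 [442.  25. 156.] 0.0 179.0
side0 brown [395. 258.] 164 [345. 123. 158.] 7.0 180.0
side0 brown [390. 297.] 37 [346. 118.  19.] 4.0 63.0
```

View pics/crop1.png

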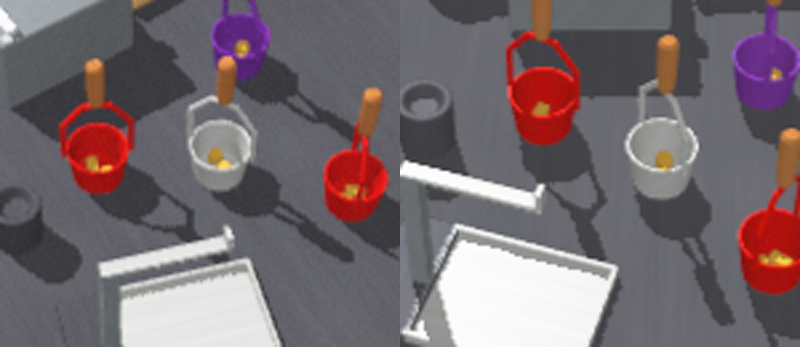

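The crop confirms it: a steel pail with arch, wooden grip and castings at left (220,150) and right (660,160). The purple and red ones are look-alikes. Next I measure the arch direction, the hook and the extractor.

```bash
python3 - <<'E'
from h import *
def line(p):
    p=p[:,:2]; c=p.mean(0); u,s,v=np.linalg.svd(p-c); d=v[0]; t=(p-c)@d
    return c.round(1),np.degrees(np.arctan2(d[1],d[0])).round(1),(c+d*t.min()).round(1),(c+d*t.max()).round(1),len(p)
for n in('scene0','side0'):
    f=load(n); w=pts(f); W=w.reshape(-1,3); hsv=cv2.cvtColor(f['img'],cv2.COLOR_RGB2HSV).reshape(-1,3)
    near=lambda c,r:np.hypot(W[:,0]-c[0],W[:,1]-c[1])<r
    g=near((444,22),45)&(hsv[:,1]<60)
    for a,b in((55,85),(85,120)): m=g&(W[:,2]>a)&(W[:,2]<b); print(n,'arch',a,line(W[m]))
    m=near((444,22),25)&(W[:,2]>125)&(W[:,2]<172)&(hsv[:,1]>100); print('grip',W[m].mean(0).round(1),m.sum())
    m=near((444,22),45)&(W[:,2]>38)&(W[:,2]<52)&(hsv[:,1]<60); print('rim',cv2.minEnclosingCircle(W[m][:,:2].astype(np.float32)))
    q=(330,210) if n=='scene0' else (275,275)
    v,u=np.mgrid[0:480,0:640]; box=((u>295)&(u<385)&(v>245)&(v<325) if n=='scene0' else (u>230)&(u<335)&(v>250)&(v<345)).ravel()
    m=box&(W[:,2]>142)&(W[:,2]<158); print('strap',line(W[m]),np.median(W[m][:,2]))
    m=box&(W[:,2]>159)&(W[:,2]<175); print('tip',line(W[m]) if m.sum()>2 else m.sum())
    m=box&(W[:,2]>5)&(W[:,2]<16)&(hsv[:,2]>150); print('tray',cv2.minAreaRect(W[m][:,:2].astype(np.float32)))
    box=((u>220)&(u<325)&(v>105)&(v<210) if n=='scene0' else (u>285)&(u<360)&(v>115)&(v<215)).ravel()
    m=box&(W[:,2]>96)&(W[:,2]<122); print('exttop',cv2.minAreaRect(W[m][:,:2].astype(np.float32)),np.percentile(W[m][:,2],[5,50,95]).round(1))
    m=box&(W[:,2]>140)&(W[:,2]<160); print('fin',cv2.minAreaRect(W[m][:,:2].astype(np.float32)),m.sum(),np.median(W[m][:,2]))
    m=box&(W[:,2]>60)&(W[:,2]<94); print('sides',W[m].min(0),W[m].max(0)) if m.any() else 0
a=load('side0')['img'][110:220,240:370,::-1]; cv2.imwrite('pics/crop2.png',cv2.resize(a,(700,592),interpolation=2))
E
```

```text
scene0 arch 55 (array([441.4,  22.6]), np.float64(124.4), array([462.8,  -8.8]), array([422. ,  50.9]), 30)
scene0 arch 85 (array([441.1,  22.1]), np.float64(125.3), array([462.8,  -8.5]), array([421.2,  50.3]), 60)
grip [445.1  24.2 152.2] 71
rim ((442.048583984375, 19.495323181152344), 36.58857727050781)
strap (array([594.3, 163.2]), np.float64(-14.3), array([534.2, 178.5]), array([648.8, 149.2]), 316) 150.33498867602623
tip (array([537.6, 177.8]), np.float64(76.9), array([536., 171.]), array([539. , 184.1]), 15)
tray ((563.47412109375, 169.35137939453125), (123.09317779541016, 151.069091796875), 75.20134735107422)
exttop ((545.0130004882812, -227.35350036621094), (210.1298828125, 393.3211669921875), 4.195911884307861) [ 97.6 103.2 112.4]
fin ((547.9241943359375, -187.8911895751953), (316.2187805175781, 49.50721740722656), 82.43255615234375) 135 149.00407497300947
sides [ 420.76275403 -416.41870539   60.05596396] [ 703.02005582 -155.08514792   93.97622778]
side0 arch 55 (array([439.1,  23.6]), np.float64(125.0), array([462.5,  -9.7]), array([420.2,  50.6]), 43)
side0 arch 85 (array
[... 152 characters left out ...]
5239258), 35.209144592285156)
strap (array([592.8, 163.7]), np.float64(165.9), array([648. , 149.8]), array([534.2, 178.4]), 375) 150.9491838601954
tip (array([536.3, 178.7]), np.float64(73.2), array([534.1, 171.6]), array([538.1, 184.8]), 22)
tray ((572.95654296875, 122.16902923583984), (185.79983520507812, 265.9240417480469), 10.329289436340332)
exttop ((525.8341674804688, -230.33351135253906), (171.88368225097656, 390.4642333984375), 4.319161891937256) [ 98.1 103.2 112.7]
fin ((532.1068115234375, -185.91275024414062), (320.005615234375, 48.09865188598633), 88.27525329589844) 159 148.9460336590041
sides [ 421.15763983 -365.56675565   60.05961231] [ 615.13861542 -154.41234211   93.97731639]
```

View pics/crop2.png

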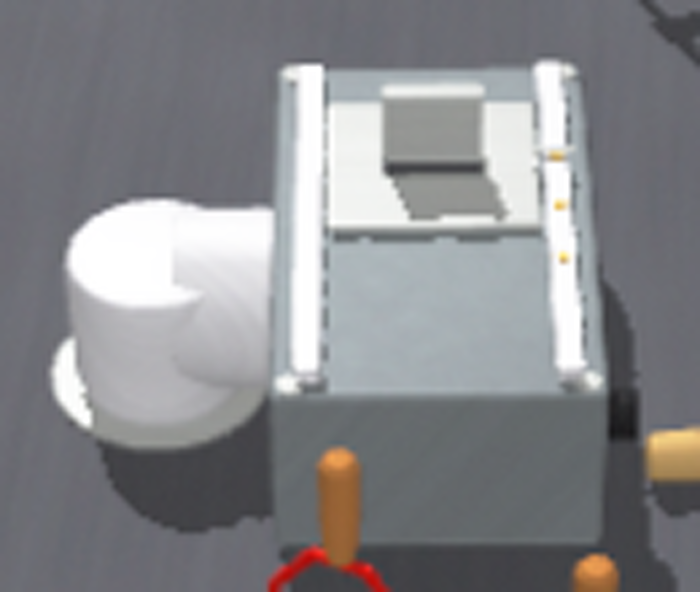

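Crop 2 shows the extractor seen along −y: the fin top is at crop (433,130), the studs are on the right-hand (world −x) guide at (556,156), (560,205) and (563,258), and the duct is on the left. So the box axes are close to the world axes.

Estimates:
- **Pail:** centre about (442, 20), arch direction 125°.
- **Hook:** seat about (558.6, 172.4, 150), strap −14.2°.

I move to above the pail.

>>> carry_out([
  [[0, 0, 0], [0.044, -0.0146, -0.015], 0.085],
  [[0, 0, 0], [0.044, -0.0146, -0.015], 0.085],
  [[0, 0, 0], [0.044, -0.0146, -0.015], 0.085],
  [[0, 0, 0], [0.044, -0.0146, -0.015], 0.085],
  [[0, 0, 0], [0.044, -0.0146, -0.015], 0.085],
  [[0, 0, 0], [0.044, -0.0146, -0.015], 0.085],
  [[0, 0, 0], [0.0158, -0.0443, 0], 0.085],
  [[0, 0, 0], [0.0158, -0.0443, 0], 0.085],
  [[0, 0, 0], [0.0158, -0.0443, 0], 0.085],
  [[0, 0, 0], [0.0158, -0.0443, 0], 0.085],
  [[0, 0, 0], [0.0158, -0.0443, 0], 0.085],
  [[0, 0, 0], [0.0158, -0.0443, 0], 0.085],
  [[0, 0, 0], [0.0158, -0.0443, 0], 0.085],
  [[0, 0, 0], [0.0158, -0.0443, 0], 0.085],
  [[0, 0, 0], [0.0158, -0.0443, 0], 0.085],
  [[0, 0, 0], [0.0158, -0.0443, 0], 0.085],
  [[0, 0, -9.6], [0, 0, 0], 0.085],
  [[0, 0, -9.6], [0, 0, 0], 0.085],
  [[0, 0, -9.6], [0, 0, 0], 0.085],
  [[0, 0, -9.6], [0, 0, 0], 0.085],
])

```text
t: 2.6
ee_pos: [445.4, 20.6, 321.1]
tcp_rot: [[0.496, 0.868, -0.0], [0.868, -0.496, 0.0], [-0.0, -0.0, -1.0]]
wrist_force: [0.0, 0.3, -0.1]
width: 0.994
grasp_force: 0.0
```

```bash
cat >> h.py <<'E'
def st():
    s=robot.get_state(); R=s['tcp_rot']
    print('t',s['t'],'tcp',s['ee_pos'].round(1),'yaw',np.degrees(np.arctan2(R[1,0],R[0,0])).round(1),'z',R[:,2].round(3),'q',s['joint_positions'].round(2),'F',s['wrist_force'].round(1),'w',round(s['width'],3),'g',s['grasp_force']); return s
def to(target): # world mm -> tool-axis shift in m
    s=robot.get_state(); return (s['tcp_rot'].T@(np.array(target)-s['ee_pos'])/1000).round(4)
E
python3 - <<'E'
from h import *
st(); f=grab('wrist','w1'); w=pts(f); hsv=cv2.cvtColor(f['img'],cv2.COLOR_RGB2HSV)
m=(cv2.inRange(hsv,(5,120,60),(18,255,255))>0)&(w[...,2]>120)&(w[...,2]<185)
n,l,s_,c=cv2.connectedComponentsWithStats(m.astype(np.uint8))
for i in range(1,n):
    if s_[i,4]>30:
        p=w[l==i]; top=p[p[:,2]>172]; print(c[i].round(),s_[i,4],p.mean(0).round(1),'top',top.mean(0).round(1),cv2.minEnclosingCircle(top[:,:2].astype(np.float32)) if len(top)>3 else 0)
print(to((442,20,230)))
E
```

```text
t 2.6 tcp [445.4  20.6 321.1] yaw 60.2 z [-0.  0. -1.] q [ 0.22 -0.01 -0.4   1.95 -0.01  1.2  -0.7 ] F [ 0.   0.3 -0.1] w 0.994 g 0.0
[161. 177.] 785 [350.5 116.5 161.7] top [347.6 117.2 174.9] ((346.80059814453125, 117.52635955810547), 8.699433326721191)
[461. 214.] 728 [552.3 -34.1 161.8] top [553.7 -36.7 174.9] ((554.3275756835938, -37.50773620605469), 8.680706977844238)
[318. 220.] 481 [445.9  22.1 167.8] top [444.6  20.3 174.9] ((444.1227111816406, 19.85790252685547), 8.594925880432129)
[293. 364.] 688 [352.4 -90.9 158. ] top [350.2 -93.5 174.7] ((349.82818603515625, -94.18089294433594), 8.50279426574707)
[-0.0021 -0.0026  0.0911]
```

View pics/w1.png

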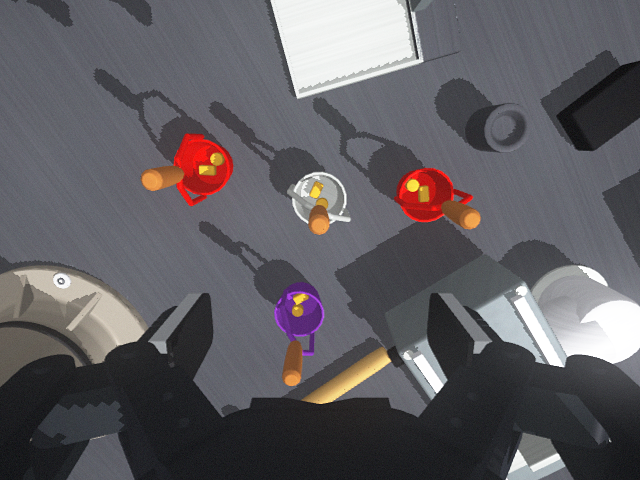

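The wrist view shows the steel pail at (320,200) below the gripper, its arch running (290,190)–(348,218) and its grip top at (319,225), which puts the grip axis at about (444, 20). I descend and grasp.

>>> carry_out([
  [[0, 0, 0], [-0.0012, -0.0008, 0.045], 0.085],
  [[0, 0, 0], [0, 0, 0.045], 0.085],
  [[0, 0, 0], [0, 0, 0.04], 0.085],
  [[0, 0, 0], [0, 0, 0.03], 0.085],
  [[0, 0, 0], [0, 0, 0.025], 0.085],
  [[0, 0, 0], [0, 0, 0], 0.085],
  [[0, 0, 0], [0, 0, 0], 0.0],
  [[0, 0, 0], [0, 0, 0], 0.0],
  [[0, 0, 0], [0, 0, 0], 0.0],
  [[0, 0, 0], [0, 0, 0], 0.0],
  [[0, 0, 0], [0, 0, 0], 0.0],
  [[0, 0, 0], [0, 0, 0], 0.0],
  [[0, 0, 0], [0, 0, 0], 0.0],
  [[0, 0, 0], [0, 0, 0], 0.0],
])

```text
t: 4.4
ee_pos: [444.6, 20.1, 136.9]
tcp_rot: [[0.501, 0.865, 0.001], [0.865, -0.501, 0.0], [0.0, 0.001, -1.0]]
wrist_force: [-2.0, 0.3, 10.8]
width: 0.189
grasp_force: 58.4
```

>>> carry_out([
  [[0, 0, 0], [0, 0, -0.012], 0.0],
  [[0, 0, 0], [0, 0, -0.03], 0.0],
  [[0, 0, 0], [0, 0, -0.03], 0.0],
  [[0, 0, 9.84], [0, 0, 0], 0.0],
  [[0, 0, 9.84], [0, 0, 0], 0.0],
  [[0, 0, 9.84], [0, 0, 0], 0.0],
  [[0, 0, 9.84], [0, 0, 0], 0.0],
  [[0, 0, 9.84], [0, 0, 0], 0.0],
  [[0, 0, 0], [0, 0, 0], 0.0],
])

```text
t: 5.52
ee_pos: [444.3, 20.0, 208.9]
tcp_rot: [[0.982, 0.187, 0.0], [0.187, -0.982, 0.0], [0.0, -0.0, -1.0]]
wrist_force: [0.3, -0.6, -2.7]
width: 0.19
grasp_force: 58.7
```

```bash
python3 - <<'E'
from h import *
s=st(); print(to((471,194.5,209)))
for n in('scene','side'):
    f=grab(n,n+'1'); W=pts(f).reshape(-1,3); hsv=cv2.cvtColor(f['img'],cv2.COLOR_RGB2HSV).reshape(-1,3)
    z0=s['ee_pos'][2]-136.9
    g=(np.hypot(W[:,0]-444,W[:,1]-20)<45)&(hsv[:,1]<60)
    for a,b in((55,85),(85,114)):
        p=W[g&(W[:,2]>a+z0)&(W[:,2]<b+z0)][:,:2]
        if len(p)<5: print(len(p)); continue
        c=p.mean(0); d=np.linalg.svd(p-c)[2][0]; t=(p-c)@d
        print(n,a,len(p),c.round(1),np.degrees(np.arctan2(d[1],d[0])).round(1),(c+d*t.min()).round(),(c+d*t.max()).round())
E
```

```text
t 5.525 tcp [444.3  20.  208.9] yaw 10.8 z [ 0.  0. -1.] q [ 0.15  0.09 -0.36  2.11  0.04  0.95 -1.61] F [ 0.3 -0.6 -2.7] w 0.19 g 58.71269807597855
[ 5.890e-02 -1.664e-01 -1.000e-04]
scene 55 31 [442.4  20. ] 76.0 [434. -15.] [451.  56.]
scene 85 38 [446.6  37.5] 76.2 [436.  -7.] [451.  57.]
side 55 49 [441.5  21.8] 75.8 [432. -15.] [450.  57.]
side 85 50 [446.5  40.5] 74.4 [432. -11.] [452.  60.]
```

>>> carry_out([
  [[0, 0, 0], [0.0147, -0.0416, 0], 0.0],
  [[0, 0, 0], [0.0147, -0.0416, 0], 0.0],
  [[0, 0, 0], [0.0147, -0.0416, 0], 0.0],
  [[0, 0, 0], [0.0147, -0.0416, 0], 0.0],
  [[0, 0, 0], [0.0072, 0.0034, 0], 0.0],
  [[0, 0, 0], [0.0072, 0.0033, 0], 0.0],
  [[0, 0, 0], [0.0143, 0.0067, 0], 0.0],
  [[0, 0, 0], [0.0143, 0.0067, 0], 0.0],
  [[0, 0, 0], [0.0143, 0.0067, 0], 0.0],
  [[0, 0, 0], [0.0143, 0.0067, 0], 0.0],
  [[0, 0, 0], [0.0143, 0.0067, 0], 0.0],
  [[0, 0, 0], [0, 0, 0], 0.0],
])

```text
t: 7.12
ee_pos: [564.0, 170.4, 208.1]
tcp_rot: [[0.983, 0.185, -0.0], [0.185, -0.983, 0.0], [-0.0, -0.0, -1.0]]
wrist_force: [-0.1, 0.3, -2.1]
width: 0.194
grasp_force: 58.9
```

```bash
python3 - <<'E'
from h import *
s=st(); print(to((563.4,171.2,179)))
a=grab('scene','s2')['img'][190:320,270:420,::-1]; b=grab('side','d2')['img'][190:320,220:370,::-1]
cv2.imwrite('pics/crop3.png',np.hstack([cv2.resize(a,(400,347),interpolation=2),cv2.resize(b,(400,347),interpolation=2)]))
E
```

```text
t 7.125 tcp [564.  170.4 208.1] yaw 10.7 z [-0.  0. -1.] q [-0.05  0.34 -0.43  1.81  0.16  1.03 -1.93] F [-0.1  0.3 -2.1] w 0.194 g 58.934939037426375
[-0.0004 -0.0009  0.0291]
```

View pics/crop3.png

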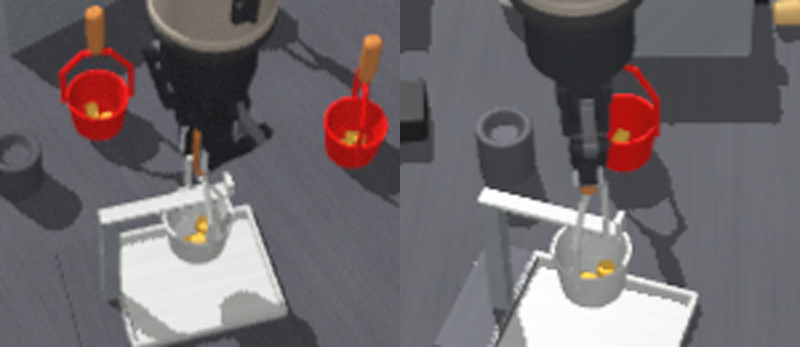

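The crop shows the strap passing through the arch, with the tip in front of it at left (228,185) and right (617,225), and the pail below the strap. I lower it gently.

>>> carry_out([
  [[0, 0, 0], [0, 0, 0.012], 0.0],
  [[0, 0, 0], [0, 0, 0.01], 0.0],
  [[0, 0, 0], [0, 0, 0.006], 0.0],
  [[0, 0, 0], [0, 0, 0.002], 0.0],
  [[0, 0, 0], [0, 0, 0], 0.0],
  [[0, 0, 0], [0, 0, 0], 0.0],
])

```text
t: 7.98
ee_pos: [563.1, 170.9, 178.6]
tcp_rot: [[0.983, 0.186, 0.0], [0.186, -0.983, 0.0], [0.001, -0.0, -1.0]]
wrist_force: [-0.3, -0.9, -1.7]
width: 0.19
grasp_force: 58.9
```

>>> carry_out([
  [[0, 0, 0], [0, 0, 0.001], 0.0],
  [[0, 0, 0], [0, 0, 0.001], 0.0],
  [[0, 0, 0], [0, 0, 0], 0.0],
  [[0, 0, 0], [0, 0, 0], 0.0],
])

```text
t: 8.48
ee_pos: [563.2, 171.0, 176.7]
tcp_rot: [[0.983, 0.186, 0.001], [0.186, -0.983, 0.0], [0.001, -0.0, -1.0]]
wrist_force: [-2.2, 0.1, 5.8]
width: 0.189
grasp_force: 59.7
```

>>> carry_out([
  [[0, 0, 0], [0, 0, -0.0005], 0.0],
  [[0, 0, 0], [0, 0, 0], 0.018],
  [[0, 0, 0], [0, 0, 0], 0.022],
  [[0, 0, 0], [0, 0, 0], 0.027],
  [[0, 0, 0], [0, 0, 0], 0.035],
  [[0, 0, 0], [0, 0, 0], 0.05],
  [[0, 0, 0], [0, 0, 0], 0.065],
  [[0, 0, 0], [0, 0, 0], 0.065],
  [[0, 0, 0], [0, 0, 0], 0.065],
  [[0, 0, 0], [0, 0, 0], 0.065],
])

```text
t: 9.72
ee_pos: [562.9, 170.9, 176.9]
tcp_rot: [[0.983, 0.186, 0.0], [0.186, -0.983, 0.0], [0.0, -0.0, -1.0]]
wrist_force: [-0.5, -0.0, -0.3]
width: 0.761
grasp_force: 0.0
```

```bash
cat >> h.py <<'E'
def pail(tag):
    for n in('scene','side'):
        f=grab(n,tag+n); W=pts(f).reshape(-1,3); hsv=cv2.cvtColor(f['img'],cv2.COLOR_RGB2HSV)
        br=(cv2.inRange(hsv,(5,120,60),(18,255,255))>0).ravel()
        m=br&(np.hypot(W[:,0]-563,W[:,1]-171)<40)&(W[:,2]>150)
        p=W[m]
        print(n,'grip',len(p), p.mean(0).round(1) if len(p) else '',[p[(p[:,2]>a)&(p[:,2]<a+20)].mean(0).round(1) for a in(155,175,195) if ((p[:,2]>a)&(p[:,2]<a+20)).any()], p[:,2].max() if len(p) else '')
E
python3 - <<'E'
from h import *
st(); pail('p1')
a=load('p1scene')['img'][190:320,270:420,::-1]; b=load('p1side')['img'][190:320,220:370,::-1]
cv2.imwrite('pics/crop4.png',np.hstack([cv2.resize(a,(400,347),interpolation=2),cv2.resize(b,(400,347),interpolation=2)]))
E
```

```text
t 9.725 tcp [562.9 170.9 176.9] yaw 10.7 z [ 0.  0. -1.] q [-0.06  0.37 -0.43  1.84  0.18  0.97 -1.95] F [-0.5 -0.  -0.3] w 0.761 g 0.0
scene grip 100 [564.3 174.6 193.7] [array([563.9, 175.1, 167.9]), array([564.3, 175.2, 186.1]), array([564.8, 174.7, 206. ])] 218.86090237871878
side grip 2 [540.  190.6 269.2] [] 270.6858185018403
```

View pics/crop4.png

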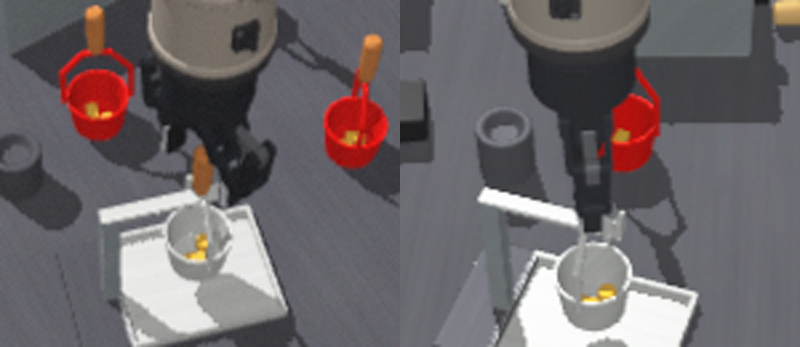

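The pail hangs upright on the strap at left (200,235) with the fingers open and clear. I retreat straight up, then move towards the extractor.

>>> carry_out([
  [[0, 0, 0], [0, 0, -0.015], 0.065],
  [[0, 0, 0], [0, 0, -0.025], 0.065],
  [[0, 0, 0], [0, 0, -0.04], 0.065],
  [[0, 0, 0], [0, 0, -0.045], 0.065],
  [[0, 0, 0], [0, 0, 0], 0.065],
  [[0, 0, 0], [-0.0099, 0.0403, 0], 0.065],
  [[0, 0, 0], [-0.0099, 0.0403, 0], 0.065],
  [[0, 0, 0], [-0.0099, 0.0403, 0], 0.065],
  [[0, 0, 0], [-0.0099, 0.0403, 0], 0.065],
  [[0, 0, 0], [-0.0099, 0.0403, 0], 0.065],
  [[0, 0, 0], [-0.0099, 0.0403, 0], 0.065],
  [[0, 0, 0], [-0.0099, 0.0403, 0], 0.065],
  [[0, 0, 0], [-0.0099, 0.0403, 0], 0.065],
  [[0, 0, 0], [0, 0, 0], 0.065],
])

```text
t: 11.58
ee_pos: [544.3, -164.0, 301.8]
tcp_rot: [[0.983, 0.181, -0.0], [0.181, -0.983, -0.001], [-0.001, 0.001, -1.0]]
wrist_force: [-0.1, 0.6, 0.0]
width: 0.761
grasp_force: 0.0
```

```bash
python3 - <<'E'
from h import *
st(); pail('p2')
f=grab('wrist','w2')
for n in ('w2','scene0','side0'):
    f=load(n); W=pts(f).reshape(-1,3)
    r=(W[:,0]>440)&(W[:,0]<640)&(W[:,1]>-400)&(W[:,1]<-160)
    for nm,a,b in(('fin',146,154),('guides',107,116),('top',96,116)):
        p=W[r&(W[:,2]>a)&(W[:,2]<b)][:,:2]
        if len(p)>3: print(n,nm,len(p),cv2.minAreaRect(p.astype(np.float32)),p.min(0).round(),p.max(0).round())
E
```

```text
t 11.575 tcp [ 544.3 -164.   301.8] yaw 10.5 z [-0.    -0.001 -1.   ] q [ 0.39  0.21 -0.24  1.75  0.05  1.19 -1.26] F [-0.1  0.6  0. ] w 0.761 g 0.0
scene grip 111 [563.5 174.6 197.3] [array([564.8, 176. , 167.9]), array([564.1, 175.5, 186.5]), array([563.5, 174.8, 207.7])] 220.29273698045174
side grip 163 [559.8 175.6 196.3] [array([560. , 176. , 167.7]), array([559.9, 176.8, 185.4]), array([559.5, 176.1, 206.6])] 220.43093421403634
w2 fin 780 ((530.9695434570312, -332.59503173828125), (50.02317428588867, 11.744997024536133), 3.3094429969787598) [ 506. -340.] [ 556. -326.]
w2 guides 6536 ((525.9949951171875, -289.27911376953125), (139.35643005371094, 231.76844787597656), 4.255104064941406) [ 452. -400.] [ 604. -169.]
w2 top 34052 ((544.0046997070312, -283.4692687988281), (192.24114990234375, 242.91796875), 4.282473087310791) [ 440. -400.] [ 640. -160.]
scene0 fin 66 ((527.9195556640625, -332.489501953125), (51.06658172607422, 18.09295654296875), 2.1811630725860596) [ 503. -342.] [ 554. -323.]
scene0 guides 907 ((526.55078125, -283.66790771484375), (152.54141235351562, 244.88108825683594), 5.41859769821167) [ 450. -400.] [ 614. -162.]
scene0 top 3222 ((540.2705688476562, -280.9501953125), (197.8502197265625, 239.6278839111328), 0.7991510033607483) [ 441. -400.] [ 639. -160.]
side0 fin 59 ((528.149169921875, -334.39044189453125), (47.94462203979492, 19.031173706054688), 6.567129611968994) [ 504. -345.] [ 552. -323.]
side0 guides 975 ((524.5108032226562, -284.6794128417969), (148.623779296875, 236.38235473632812), 3.3934693336486816) [ 443. -400.] [ 598. -164.]
side0 top 3308 ((541.0801391601562, -280.39935302734375), (197.2596893310547, 240.60963439941406), 1.3014477491378784) [ 441. -400.] [ 640. -160.]
```

View pics/w2.png

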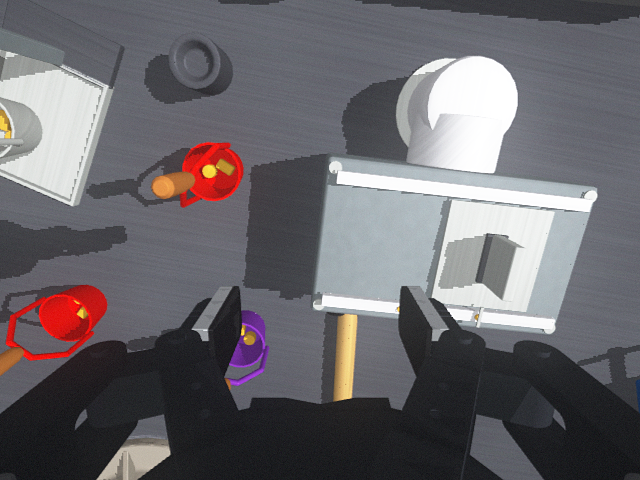

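The pail hangs steadily, with its grip at (562, 175) and top 217–220. The wrist view shows the fin at (500,262) on the plate, with the first stud at (478,315). The fin centre is about (530.5, −332.6) and the box yaw +4°. I move above it.

>>> carry_out([
  [[0, 0, 0], [-0.011, 0.0408, 0], 0.065],
  [[0, 0, 0], [-0.011, 0.0408, 0], 0.065],
  [[0, 0, 0], [-0.011, 0.0408, 0], 0.065],
  [[0, 0, 0], [-0.011, 0.0408, 0], 0.065],
  [[0, 0, 6.4], [0, 0, 0], 0.065],
  [[0, 0, 0], [0, 0, 0.04], 0.065],
  [[0, 0, 0], [0, 0, 0.04], 0.065],
  [[0, 0, 0], [0, 0, 0.03], 0.065],
  [[0, 0, 0], [0, 0, 0], 0.065],
])

```text
t: 12.85
ee_pos: [531.8, -327.3, 190.0]
tcp_rot: [[0.997, 0.077, -0.003], [0.077, -0.997, 0.002], [-0.003, -0.003, -1.0]]
wrist_force: [-0.9, 0.4, 0.6]
width: 0.763
grasp_force: 0.0
```

```bash
python3 - <<'E'
from h import *
st(); f=grab('wrist','w3'); W=pts(f).reshape(-1,3)
p=W[(W[:,0]>490)&(W[:,0]<575)&(W[:,1]>-370)&(W[:,1]<-300)&(W[:,2]>147)&(W[:,2]<154)]
print(len(p)); print(cv2.minAreaRect(p[:,:2].astype(np.float32)) if len(p) else '',to((530.5,-332.6,120)))
E
```

```text
t 12.85 tcp [ 531.8 -327.3  190. ] yaw 4.4 z [-0.003  0.002 -1.   ] q [ 0.55  0.39 -0.13  1.75  0.06  1.01 -1.1 ] F [-0.9  0.4  0.6] w 0.763 g 0.0
1666
((530.7457275390625, -333.5173645019531), (50.38531494140625, 9.977289199829102), 4.5608320236206055) [-0.0024  0.0044  0.0718]
```

Fin (530.7, −333.5), 50 × 10 mm, as it should be. I shift −2, +5 mm, descend 70 mm and close.

>>> carry_out([
  [[0, 0, 0], [-0.0015, 0.006, 0.02], 0.065],
  [[0, 0, 0], [0, 0, 0.025], 0.065],
  [[0, 0, 0], [0, 0, 0.015], 0.065],
  [[0, 0, 0], [0, 0, 0.01], 0.065],
  [[0, 0, 0], [0, 0, 0], 0.065],
  [[0, 0, 0], [0, 0, 0], 0.0],
  [[0, 0, 0], [0, 0, 0], 0.0],
  [[0, 0, 0], [0, 0, 0], 0.0],
  [[0, 0, 0], [0, 0, 0], 0.0],
  [[0, 0, 0], [0, 0, 0], 0.0],
  [[0, 0, 0], [0, 0, 0], 0.0],
  [[0, 0, 0], [0, 0, 0], 0.0],
])

```text
t: 14.4
ee_pos: [531.3, -333.7, 122.4]
tcp_rot: [[0.997, 0.076, -0.0], [0.076, -0.997, 0.002], [-0.0, -0.002, -1.0]]
wrist_force: [-5.1, 10.2, 10.4]
width: 0.105
grasp_force: 59.6
```

>>> carry_out([
  [[0, 0, 0], [0, -0.004, 0], 0.0],
  [[0, 0, 0], [0, -0.006, 0], 0.0],
  [[0, 0, 0], [0, -0.006, 0], 0.0],
  [[0, 0, 0], [0, -0.006, 0], 0.0],
  [[0, 0, 0], [0, -0.006, 0], 0.0],
  [[0, 0, 0], [0, -0.006, 0], 0.0],
  [[0, 0, 0], [0, -0.004, 0], 0.0],
  [[0, 0, 0], [0, -0.002, 0], 0.0],
  [[0, 0, 0], [0, 0, 0], 0.0],
  [[0, 0, 0], [0, 0, 0], 0.0],
  [[0, 0, 0], [0, 0, 0], 0.0],
  [[0, 0, 0], [0, 0, 0], 0.0],
  [[0, 0, 0], [0, 0, 0], 0.0],
  [[0, 0, 0], [0, 0, 0], 0.0],
])

```text
t: 16.15
ee_pos: [528.6, -296.9, 122.4]
tcp_rot: [[0.997, 0.074, 0.002], [0.074, -0.997, -0.002], [0.001, 0.002, -1.0]]
wrist_force: [1.3, -7.8, 2.8]
width: 0.11
grasp_force: 58.7
```

```bash
python3 - <<'E'
from h import *
st(); pail('p3')
a=load('p3side')['img'][110:220,240:370,::-1]; cv2.imwrite('pics/crop5.png',cv2.resize(a,(700,592),interpolation=2))
W=pts(load('p3side')); 
for n in('p3scene','p3side'):
    W=pts(load(n)).reshape(-1,3)
    x=np.array([.997,.077]);y=np.array([-.077,.997]); c=np.array([530.7,-333.5])
    l=(W[:,:2]-c)@np.stack([x,y],1)
    p=l[(abs(l[:,0])<52)&(W[:,2]>104.5)&(W[:,2]<109)&(l[:,1]<120)]
    print(n,len(p),'plate front edge rel. closed fin',np.percentile(p[:,1],[50,90,98,100]).round(1))
E
```

```text
t 16.15 tcp [ 528.6 -296.9  122.4] yaw 4.3 z [ 0.002 -0.002 -1.   ] q [ 0.51  0.43 -0.14  1.85  0.08  0.86 -1.16] F [ 1.3 -7.8  2.8] w 0.11 g 58.721997141838074
scene grip 110 [563.6 174.7 196.9] [array([564.3, 175.5, 167.4]), array([564.5, 175.5, 186. ]), array([563.6, 175.1, 206.5])] 219.65240199648457
side grip 164 [559.8 175.4 195.9] [array([559.9, 176.1, 168. ]), array([559.7, 176.5, 185.6]), array([559.9, 175.7, 206.4])] 218.87315336824665
p3scene 516 plate front edge rel. closed fin [ 47.9  83.9 103.4 117.5]
p3side 503 plate front edge rel. closed fin [ 51.7  84.2 106.8 118. ]
```

View pics/crop5.png

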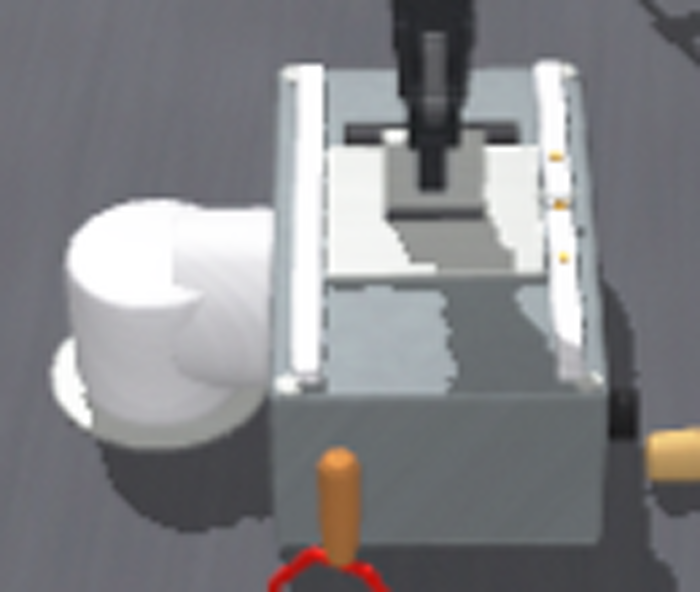

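The crop shows the pointer at the middle stud (558,204) and the intake half uncovered at the rear (430,132). The TCP travelled about 37 mm, so I add 2 mm and hold.

>>> carry_out([
  [[0, 0, 0], [0, -0.001, 0], 0.0],
  [[0, 0, 0], [0, -0.001, 0], 0.0],
  [[0, 0, 0], [0, 0, 0], 0.0],
  [[0, 0, 0], [0, 0, 0], 0.0],
  [[0, 0, 0], [0, 0, 0], 0.0],
  [[0, 0, 0], [0, 0, 0], 0.0],
  [[0, 0, 0], [0, 0, 0], 0.0],
  [[0, 0, 0], [0, 0, 0], 0.0],
  [[0, 0, 0], [0, 0, 0], 0.0],
  [[0, 0, 0], [0, 0, 0], 0.0],
])

```text
t: 17.5
ee_pos: [528.4, -295.0, 122.5]
tcp_rot: [[0.997, 0.074, 0.002], [0.074, -0.997, -0.002], [0.001, 0.002, -1.0]]
wrist_force: [1.6, -8.5, 1.0]
width: 0.107
grasp_force: 58.7
```

```bash
python3 - <<'E'
from h import *
st(); print(robot.close_job())
E
```

```text
t 17.5 tcp [ 528.4 -295.   122.5] yaw 4.3 z [ 0.002 -0.002 -1.   ] q [ 0.51  0.43 -0.14  1.86  0.08  0.85 -1.16] F [ 1.6 -8.5  1. ] w 0.107 g 58.68440866470337
the job is handed in; nothing more can be done
None
```

The pail hangs still by its arch on the drain hook and the fingers are holding the damper at about 39 mm, close to half travel; I handed the job in at 17.5 s, and no verdict came back.

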